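# Hold the starch stirrer over the drip bowl

## Task

Slide the bamboo stirrer out of its slotted bracket, carry it upright over the mouth of the stainless pot without touching the pot, and finish still holding it upright and still, its blade hovering a finger's width above the rim of the oblong white bowl, centred and lined up lengthwise with the bowl so that the whole blade edge would drip into it. The stirrer must never touch the bowl, and the pot, bowl, mug and loose pegs stay where they are; do not let go at the end.

Things in the scene. Friction and masses are not known exactly. Their poses are not given: they have to be found in the camera images.
- stirrer: Loose upright bamboo stirrer, 185 mm long, about 70 g, hanging in the bracket, axes parallel to the bracket's. Origin: middle of the blade's lower edge, 34 mm above the table at first; z up, y across the blade. Going up: flat blade 60 mm (y) x 8 mm (x), z 0-70; neck 12 x 12 mm, z 70-126; collar 34 x 34 mm, z 126-134, resting on the plate; grip 18 x 18 mm, z 134-185.
- stirrer_grip (a point): Middle of the stirrer's square grip (18 x 18 mm, 51 mm tall, bare on all four sides, taken from above), on its axis, 160 mm above the stirrer's origin; the grip reaches 26 mm below (to the collar) and 25 mm above this point. Axes as the stirrer's.
- rack: Fixed aluminium bracket, left or right of the pot. Origin on the table below the centre of its level plate: 90 x 90 x 8 mm, top at z 160. A 22 mm wide slot (y = 0) runs in the plate from the open front edge (x -45) to x +6. A wall at the back (x +37 to +45) carries the plate; a 6 mm foot lies at x +25 to +85. Front, sides and the space above are free.
- rack_slot_mouth (a point): Middle of the slot's open end at the plate's front edge, on its top (bracket x -45, z 160 mm), axes as the bracket's. The stirrer's neck starts 25 to 45 mm inside. Its blade is too wide to rise through the slot: lift some 5 mm to free the collar, slide along -x until the neck (half width 6 mm) is past this point, only then raise it.
- pot: Loose stainless pot, round, 130 mm outside diameter, 90 mm high, open on top, with two loop handles at +-x reaching 91 mm from the axis at 77 mm height. Origin: centre of its underside, z up. It stands between bracket and bowl.
- pot_mouth (a point): Centre of the pot's mouth at rim height, 90 mm above the table (inner radius 62 mm).
- bowl: Loose oblong white plastic bowl, outside 58 mm (x) x 108 mm (y), 55 mm high, walls 4 mm, open top. Origin: centre of its underside; y along its length, z up.
- bowl_mouth (a point): Centre of the bowl's mouth at rim height, 55 mm above the table; axes as the bowl's.
- mug: Loose blue ceramic mug, 80 mm diameter, 90 mm high, handle at +y, standing beyond the pot. Leave alone. Origin: centre of its underside. Beyond it, along the table's far edge (x 0.835 m), runs a fixed clip strip with upright wooden pegs 78 mm high.
- peg0: Loose wooden clothes peg lying on the table, 75 mm long (y), 9 mm wide, 13 mm high. Leave alone. Origin: centre of its underside.
- peg1: A second loose wooden peg of the same size and origin as the first, on the other side. Leave alone.

How it is judged:
On the way, in this order (a step that is already met when the one before it is completed fails the run):
1. the stirrer is out of the bracket's slot, held by the fingers (x of stirrer in the frame of rack below -0.055 m and contact force between the fingers and stirrer above 0.5 N and height (world z) of stirrer above 0.01 m), for 0.05 s.
2. the held stirrer passes upright over the pot's mouth, above the rim (horizontal distance between stirrer and pot_mouth below 0.05 m and height (world z) of stirrer above 0.091 m and angle between stirrer's own z axis and vertical below 0.35 rad and contact force between the fingers and stirrer above 0.5 N), for 0.03 s.
At the end, for the whole second after the job is handed in: Held still by the fingers, upright within 0.15 rad, touching nothing else; blade edge 4-35 mm above the bowl's rim, within 13 mm (across) and 17 mm (along) of its centre, parallel to its length within 0.2 rad; pot and bowl upright; pot, bowl, mug, pegs within 15 mm of their starts (x of stirrer in the frame of bowl_mouth between -0.013 and 0.013 m and y of stirrer in the frame of bowl_mouth between -0.017 and 0.017 m and z of stirrer in the frame of bowl_mouth between 0.004 and 0.035 m and angle between the y axis of stirrer and the y axis of bowl, either way round below 0.2 rad and angle between stirrer's own z axis and vertical below 0.15 rad and linear speed of stirrer below 0.02 m/s and angular speed of stirrer below 0.2 rad/s and contact force between the fingers and stirrer above 1 N and contact force between stirrer and bowl below 0.1 N and contact force between stirrer and pot below 0.1 N and contact force between stirrer and rack below 0.1 N and contact force between stirrer and mug below 0.1 N and distance of each of pot, mug, bowl, peg0, peg1 from where it was at the start of the episode below 0.015 m and angle between each of bowl, pot's own z axis and vertical below 0.1 rad); the arm keeps its last pose, push and grip.
It fails at once if the stirrer touches the bowl (contact force between stirrer and bowl above 0.3 N).
It fails at once if the stirrer touches the pot (contact force between stirrer and pot above 0.3 N).
It fails at once if the pot, bowl, mug or a loose peg is moved (distance of any of pot, mug, bowl, peg0, peg1 from where it was at the start of the episode above 0.02 m).
It also fails if it takes over 51 s, if anything falls off the work surface, if the arm or the gripper's body presses on something with over 40 N, if the wrist force passes 120 N, or if a joint passes its speed limit or range.

## Robot

A 6-joint arm with a two-finger parallel gripper is mounted at the origin on the work surface. World frame = base frame: x ahead of the robot, y to its left, z up, the work surface at z = 0. Lengths are in m, angles in rad, forces in N, time in s.
With the tool pointing down it reaches from about 0.25 to 0.8 m from the base axis. Payload 8.5 kg.
Tool frame: the origin (TCP) lies midway between the tips of the shut fingers; the grasp point (between the pads) lies 19 mm behind it; z points along the fingers, y is the line along which they close (so a half turn about z gives the same grasp; the last joint's range is limited). The gripper opens to 85 mm and grips with 20 to 120 N. Pads are 22 mm wide; open, the fingers measure 114 mm over their backs; the gripper's body (76 mm by 85 mm) begins 54 mm behind the grasp point. The pads swing forward as they close: fully open they stand 13 mm farther back than shut.
Start: joints at [-1.199, 0.238, -0.013, 1.319, 0, 1.571], TCP at [0.191, -0.489, 0.231] pointing down, gripper open.
Joint ranges: [-2.66, 2.66], [-1.03, 1.9], [-1.14, 1.46], [-1.82, 2.27], [-1.45, 1.34], [-3.14, 3.14]. Speed limits (rad/s): [2.22, 2.22, 2.79, 3.14, 3.14, 3.14].

## Interface

Orientations are given as a 3x3 rotation matrix whose columns are the frame's x, y, z axes.
In Python, from rig import bot, vision, readout gives the robot as it stands (bot), with the cameras (vision) and the readings (readout).
- The arm moves only by the tool drive_effector, called in YAML: its name, and indented under it one key for each argument. Schema: {"type":"object","properties":{"ticks":{"type":"array","items":{"type":"object","properties":{"x":{"type":"number"},"y":{"type":"number"},"z":{"type":"number"},"wx":{"type":"number"},"wy":{"type":"number"},"wz":{"type":"number"}},"additionalProperties":false},"minItems":1,"maxItems":12},"aperture":{"type":"number"},"squeeze":{"type":"number"},"only":{"type":"string"},"quiet":{"type":"boolean"},"lines":{"type":"string"}},"required":["ticks"],"additionalProperties":false}. ticks is a list of rows, 1 to 12 of them, each an object with the fields x, y, z (the shift in parts of the range, where 1.0 means 0.8 m), wx, wy, wz (a rotation vector in fractions of the full range, 1 being pi rad); a field left out counts as zero; each row is the pose to reach, as a shift and turn from the pose commanded when the call began, along the tool's axes at that moment; what a row does not reach only later rows make up. A row lasts 1/10 s, in which the tool goes at most 0.05 m and 0.15 rad, less where a joint would pass 70% of its speed; a pose out of reach is approached as far as the arm can. aperture is the finger opening in m, set as the call begins (left out keeps the last). The fingers move at their own pace and stop on an object; squeeze is the grip in N (left out, the last holds). Time passes only in rows, so rows that do not move let the fingers close. The tool returns the time, the measured TCP pose, the force, the opening and the grip force at its end. only (a regular expression) keeps the lines of the reply that match it, lines (a string "A,B") keeps lines A to B, and quiet returns only ok. Shift and turn numbers lie between -1 and 1, and a call with a number outside is refused. Input that does not fit is refused with a message, and nothing moves.
- readout.read_state(): the state, without advancing time (a new reading comes with each control period).
- vision.get_image(name): name is "scene" or "top" or "wrist"; returns the picture (420x560x3 uint8, red, green, blue); there is no depth.
- vision.get_calibration(name): a dict with "fx", "fy", "cx", "cy" (pixels), "D" ([k1, k2, p1, p2, k3] as OpenCV has them; the pictures are not rectified), "position" and "orientation" of the camera in the world. Camera axes: x right, y down, z forward; pixel columns grow to the right and rows downward; lengths in m; the calibration is good to about 2 mm. A picture is of the moment at which its call begins: read the wrist's pose just before it. get_calibration takes no time and is no camera call; for the wrist camera it gives the pose at the moment of the call.
- bot.hand_in(): hands the job in; it is judged then, once.
The state is a dict: "clock": time; "joint_pos": joint angles; "joint_velocities": joint speeds; "tau": joint torques, N m; "eef_pos": TCP position; "eef_rot": TCP orientation; "contact_force": force on the tool from outside, world axes, zero at the start; "ft_torque": the same for the moment, N m; "grip_width": finger opening in m; "finger_force": force on a finger pad.
Only numpy, scipy, OpenCV 4.12 (cv2) and the standard library are available. Lean on these libraries where they do the work, as an engineer would, in place of code of your own. Each camera call takes 0.05 s, during which the arm holds its last target. There are 200 camera calls.

## Working session

There is one attempt and no reset: what is moved stays moved. The work goes in short steps, Python scripts to look and compute and a tool call to move; the robot and the scene stay as the last step left them, time stands still between calls to the robot, and variables do not carry over. Pictures are saved under pics/ and viewed, at most 10 in all, crops included, and the job is handed in when it is done.

```bash
ls; mkdir -p pics; python3 - <<'E'
from rig import bot, vision, readout
import cv2, numpy as np
for n in ("scene","top"):
    im=vision.get_image(n); cv2.imwrite(f"pics/{n}0.png",im[:,:,::-1]); c=vision.get_calibration(n); print(n,c)
s=readout.read_state(); print(s['eef_pos'],s['eef_rot'],s['clock'])
E
```

```text
pics
rig.py
scene {'fx': 479.8121931561805, 'fy': 479.8121931561805, 'cx': 283.1398615377347, 'cy': 212.96334681272006, 'D': array([-0.12815343,  0.        ,  0.        ,  0.        ,  0.        ]), 'position': array([ 1.47232651, -0.11696544,  0.69220658]), 'orientation': array([[ 0.13697897,  0.5266935 , -0.83894619],
       [ 0.9905344 , -0.08039791,  0.11125544],
       [-0.00885201, -0.84624472, -0.53272086]])}
top {'fx': 416.860541173744, 'fy': 416.860541173744, 'cx': 277.8604572270247, 'cy': 212.00060984154692, 'D': array([-0.13065522,  0.        ,  0.        ,  0.        ,  0.        ]), 'position': array([ 0.52302975, -0.0295514 ,  1.13019041]), 'orientation': array([[ 0.01348394, -0.99467786,  0.10214761],
       [-0.99970924, -0.01136836,  0.02126491],
       [-0.01999049, -0.10240465, -0.99454194]])}
[ 0.19058787 -0.488791    0.23074616] [[ 9.31680078e-01  3.63279489e-01 -4.94950970e-04]
 [ 3.63279825e-01 -9.31679320e-01  1.18914737e-03]
 [-2.91427343e-05 -1.28771062e-03 -9.99999170e-01]] 0.1
```

View pics/top0.png

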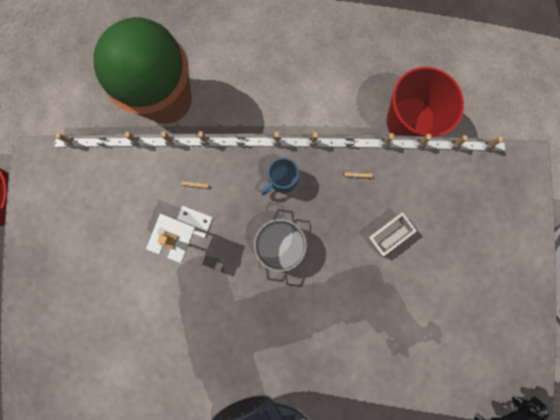

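View pics/scene0.png

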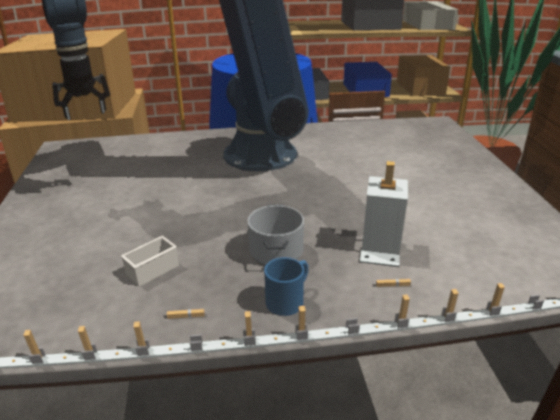

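The top view shows the rack plate near (170,238) with the stirrer at (167,239) and its foot at (195,217). The pot is at (280,245), the bowl at (394,234) and the mug at (284,173). In the scene view the stirrer stands at (390,175), the pot at (275,235) and the bowl at (150,260). Next I'll enlarge the rack and bowl.

```bash
cat > h.py <<'E'
import cv2, numpy as np
from rig import bot, vision, readout
def ray(n,uv,c=None):
    c=c or vision.get_calibration(n)
    K=np.array([[c['fx'],0,c['cx']],[0,c['fy'],c['cy']],[0,0,1]])
    p=cv2.undistortPoints(np.float64(uv).reshape(-1,1,2),K,c['D'])[:,0]
    return c['position'], np.c_[p,np.ones(len(p))]@c['orientation'].T
def plane(n,uv,z,c=None):
    o,d=ray(n,uv,c); return o+d*((z-o[2])/d[:,2])[:,None]
E
python3 - <<'E'
from h import *
im=cv2.imread("pics/top0.png"); hsv=cv2.cvtColor(im,cv2.COLOR_BGR2HSV)
for nm,(x0,y0,x1,y1),lo,hi,z in (("plate",(135,195,235,270),(0,0,190),(180,60,255),.16),("bowl",(360,205,430,265),(0,0,165),(180,70,255),.055),("orange",(150,225,195,260),(5,90,80),(25,255,255),.2),
  ("mug",(255,150,305,200),(95,90,30),(125,255,255),.09),("pegA",(175,175,215,195),(8,90,100),(25,255,255),.013),("pegB",(340,165,380,185),(8,90,100),(25,255,255),.013)):
    m=cv2.inRange(hsv,lo,hi); k=np.zeros_like(m); k[y0:y1,x0:x1]=m[y0:y1,x0:x1]
    for c in cv2.findContours(k,cv2.RETR_EXTERNAL,cv2.CHAIN_APPROX_NONE)[0]:
        if cv2.contourArea(c)<40: continue
        P=plane("top",c[:,0],z)[:,:2]*1000; r=cv2.minAreaRect(P.astype(np.float32))
        print(nm,cv2.contourArea(c),np.round(r[0],1),np.round(r[1],1),round(r[2],1))
a=cv2.resize(im[195:275,135:235],None,fx=4,fy=4,interpolation=cv2.INTER_CUBIC)
b=cv2.resize(im[195:275,350:450],None,fx=4,fy=4,interpolation=cv2.INTER_CUBIC)
cv2.imwrite("pics/crop.png",np.hstack([a,b]))
E
```

```text
plate 141.0 [521.4 229.6] [33.6 30.4] 70.0
plate 723.0 [558.3 246. ] [89.8 89.6] 69.4
plate 369.5 [608.3 188.3] [76.5 31.9] 68.4
bowl 948.0 [ 580.7 -304.8] [ 61.3 112.2] 37.0
orange 174.0 [553.1 240.2] [37.8 30.6] 70.9
mug 229.0 [711.9 -11.2] [ 57.1 105. ] 31.3
```

View pics/crop.png

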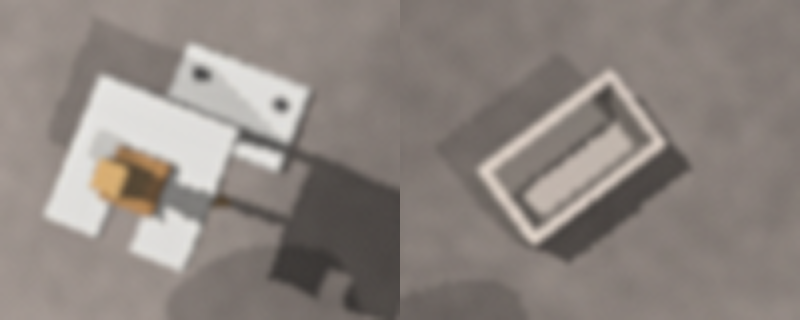

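The crops show the slot opening at the lower left of the plate, so rack −x points down-left in the image. The bright grip top is at full-image pixel (162,239.5), and the bowl's long side runs up and to the right. Next I'll refine the stirrer and pot positions and cross-check with the scene camera.

```bash
python3 - <<'E'
from h import *
im=cv2.imread("pics/top0.png"); hsv=cv2.cvtColor(im,cv2.COLOR_BGR2HSV)
R=np.radians(-20.6); ex=np.array([np.cos(R),np.sin(R)]); ey=np.array([-ex[1],ex[0]]); O=np.array([.5583,.246])
def loc(p): d=p[:2]-O; return np.round([d@ex*1000,d@ey*1000],1)
k=np.zeros(im.shape[:2],np.uint8); k[225:260,150:195]=cv2.inRange(hsv,(8,90,175),(28,255,255))[225:260,150:195]
v,u=np.nonzero(k); print("top face n",len(u),u.mean(),v.mean()); p=plane("top",[[u.mean(),v.mean()]],.219)[0]; print(p,loc(p))
s=cv2.imread("pics/scene0.png"); hs=cv2.cvtColor(s,cv2.COLOR_BGR2HSV)
k=np.zeros(s.shape[:2],np.uint8); k[155:195,370:412]=cv2.inRange(hs,(8,90,60),(28,255,255))[155:195,370:412]
for r in range(158,192,2):
    x=np.nonzero(k[r])[0]
    if len(x): print(r,x.min(),x.max(),end="; ")
# scene: grip mid height columns -> plane at z .194
v,u=np.nonzero(k[165:180]); uv=[[u.mean(),165+v.mean()]]
o,d=ray("scene",uv); d=d[0]
# intersect with rack y=0 vertical plane
n=np.r_[ey,0]; t=((np.r_[O,0]-o)@n)/(d@n); q=o+d*t; print("\nscene",uv,q,loc(q), "at z.194", loc(plane("scene",uv,.194)[0]))
# pot
g=cv2.GaussianBlur(cv2.cvtColor(im,cv2.COLOR_BGR2GRAY),(3,3),0)
c=cv2.HoughCircles(g[200:295,235:325],cv2.HOUGH_GRADIENT,1,20,param1=100,param2=20,minRadius=20,maxRadius=32)
for x,y,r in c[0][:3]:
    a=plane("top",[[x+235,y+200],[x+235+r,y+200]],.09); print("pot",x+235,y+200,r,a[0],np.linalg.norm(a[1]-a[0]))
# scene bowl
k=np.zeros(s.shape[:2],np.uint8); k[230:290,115:185]=cv2.inRange(hs,(0,0,150),(180,70,255))[230:290,115:185]
c=max(cv2.findContours(k,cv2.RETR_EXTERNAL,cv2.CHAIN_APPROX_NONE)[0],key=cv2.contourArea)[:,0]
for f in (c[c[:,0].argmin()],c[c[:,0].argmax()],c[c[:,1].argmin()]): print("bowl",f,plane("scene",[f],.055)[0])
E
```

```text
top face n 66 164.03030303030303 239.63636363636363
[0.55210883 0.24163769 0.219     ] [-4.3 -6.3]
162 387 393; 164 387 393; 166 387 392; 168 387 392; 170 387 391; 172 387 391; 174 387 391; 176 386 391; 178 386 391; 180 382 392; 182 382 394; 184 381 394; 186 381 394; 
scene [[np.float64(389.06024096385545), np.float64(172.0)]] [0.52683938 0.25782527 0.18067996] [-33.6  -0. ] at z.194 [-7.1 -0.5]
pot 279.5 244.5 26.8 [ 0.54854295 -0.01249225  0.09      ] 0.06671835100236108
pot 302.5 253.5 23.5 [ 0.5269067  -0.06994457  0.09      ] 0.058427353869894734
bowl [115 230] [ 0.48402487 -0.39518285  0.055     ]
bowl [182 258] [ 0.61874899 -0.2281624   0.055     ]
bowl [115 230] [ 0.48402487 -0.39518285  0.055     ]
```

Careful with the scale: shifts go in shares of 0.8 m and turns go in shares of pi rad. That gives: 0.32 m / 0.8 = 0.4, 0.27 m / 0.8 = 0.3375, -0.55 rad / 3.1416 = -0.1751.

drive_effector:
  ticks:
    - {"x":0.0375,"y":-0.0338,"z":-0.0375,"wz":-0.0159}
    - {"x":0.075,"y":-0.0688,"z":-0.05,"wz":-0.0318}
    - {"x":0.1125,"y":-0.1025,"z":-0.05,"wz":-0.0477}
    - {"x":0.15,"y":-0.1375,"z":-0.05,"wz":-0.0637}
    - {"x":0.1875,"y":-0.1725,"z":-0.05,"wz":-0.0796}
    - {"x":0.225,"y":-0.2063,"z":-0.05,"wz":-0.0955}
    - {"x":0.2625,"y":-0.2413,"z":-0.05,"wz":-0.1114}
    - {"x":0.3,"y":-0.275,"z":-0.05,"wz":-0.1273}
    - {"x":0.3375,"y":-0.31,"z":-0.05,"wz":-0.1432}
    - {"x":0.375,"y":-0.3438,"z":-0.05,"wz":-0.1592}
    - {"x":0.4,"y":-0.3675,"z":-0.05,"wz":-0.1751}
    - {"x":0.4,"y":-0.3675,"z":-0.05,"wz":-0.1751}
  aperture: 0.085
  squeeze: 20

```text
clock: 1.3
eef_pos: [0.3829, -0.0965, 0.2711]
eef_rot: [[0.6, 0.8, -0.0], [0.8, -0.6, 0.001], [0.001, -0.001, -1.0]]
contact_force: [-0.4, -0.4, -0.8]
grip_width: 0.085
finger_force: 0.0
```

```bash
cat > go.py <<'E'
# usage: python3 go.py x y z yaw_deg : displacement to a tool-down pose, in tool axes
import sys
from h import *
from scipy.spatial.transform import Rotation as R
x,y,z,a=map(float,sys.argv[1:]); s=readout.read_state(); E=np.array(s['eef_rot']); a=np.radians(a)
Y=np.array([np.cos(a),np.sin(a),0]); Z=np.array([0,0,-1.]); T=np.c_[np.cross(Y,Z),Y,Z]
print(s['clock'],np.round(s['eef_pos'],4),'d',np.round(E.T@(np.array([x,y,z])-s['eef_pos']),4),'rv',np.round(R.from_matrix(E.T@T).as_rotvec(),3),'q',np.round(s['joint_pos'],2),'F',np.round(s['contact_force'],1))
E
python3 go.py .5527 .2481 .265 -20.6
```

```text
1.3 [ 0.3829 -0.0965  0.2711] d [ 0.3775 -0.0709  0.0063] rv [-0.001 -0.001 -0.284] q [-0.25  0.   -0.19  1.38  0.    1.97] F [-0.4 -0.4 -0.8]
```

To row units: 0.377 m / 0.8 = 0.4713, 0.36 m / 0.8 = 0.45, -0.284 rad / 3.1416 = -0.0904.

drive_effector:
  ticks:
    - {"x":0.05,"y":-0.0088,"wz":-0.0095}
    - {"x":0.1,"y":-0.0188,"wz":-0.0191}
    - {"x":0.15,"y":-0.0288,"wz":-0.0318}
    - {"x":0.2,"y":-0.0375,"wz":-0.0414}
    - {"x":0.25,"y":-0.0475,"wz":-0.0509}
    - {"x":0.3,"y":-0.0563,"wz":-0.0637}
    - {"x":0.35,"y":-0.0663,"wz":-0.0732}
    - {"x":0.4,"y":-0.075,"wz":-0.0828}
    - {"x":0.45,"y":-0.085,"z":0.0038,"wz":-0.0904}
    - {"x":0.4713,"y":-0.0888,"z":0.0075,"wx":-0.0003,"wy":-0.0003,"wz":-0.0904}
    - {"x":0.4713,"y":-0.0888,"z":0.0075,"wx":-0.0003,"wy":-0.0003,"wz":-0.0904}

```text
clock: 2.4
eef_pos: [0.5538, 0.2453, 0.2636]
eef_rot: [[0.356, 0.934, -0.002], [0.934, -0.356, -0.002], [-0.003, -0.001, -1.0]]
contact_force: [0.2, -0.4, 0.2]
grip_width: 0.085
finger_force: 0.0
```

```bash
python3 go.py .5527 .2481 .265 -20.6
python3 - <<'E'
from h import *
c=vision.get_calibration("wrist"); im=vision.get_image("wrist"); cv2.imwrite("pics/wrist1.png",im[:,:,::-1]); np.save("w1.npy",c,allow_pickle=True)
E
```

```text
2.4 [0.5538 0.2453 0.2636] d [ 0.0023 -0.002  -0.0014] rv [-0.001  0.003 -0.005] q [ 0.42  0.38  0.27  1.46 -0.    2.35] F [ 0.2 -0.4  0.2]
```

View pics/wrist1.png

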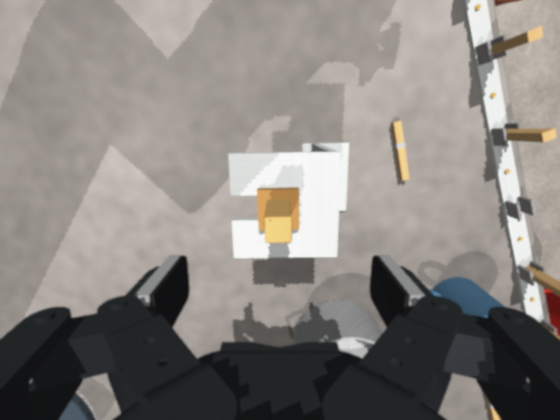

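The wrist view shows the grip's top face centred at about (278,228), the collar's far edge at row 188 spanning columns 258–299, and the slot opening to the left. The fingers are well clear.

```bash
python3 - <<'E'
from h import *
c=np.load("w1.npy",allow_pickle=True).item()
im=cv2.imread("pics/wrist1.png"); hsv=cv2.cvtColor(im,cv2.COLOR_BGR2HSV)
m=cv2.inRange(hsv,(8,80,60),(28,255,255)); b=m[180:250,250:305]; V=hsv[180:250,250:305,2]
print([ (r+180,int(np.median(V[r][b[r]>0])),np.nonzero(b[r])[0][[0,-1]]+250) for r in range(0,68,4) if b[r].any()])
R=np.radians(-20.6); ex=np.array([np.cos(R),np.sin(R)]); ey=np.array([-ex[1],ex[0]]); O=np.array([.5583,.246])
for nm,uv,z in (("top",(278.5,228.5),.219),("collar far L",(258,188),.168),("collar far R",(299,188),.168),("plate",(229,154),.16),("plate",(233,258),.16),("plate",(338,257),.16)):
    p=plane("wrist",[uv],z,c)[0]; d=p[:2]-O; print(nm,p[:2].round(4),(1000*np.array([d@ex,d@ey])).round(1))
E
```

```text
[(188, 160, array([280, 297])), (192, 176, array([258, 298])), (196, 176, array([257, 298])), (200, 173, array([257, 298])), (204, 164, array([257, 298])), (208, 165, array([258, 298])), (212, 165, array([258, 298])), (216, 198, array([258, 298])), (220, 235, array([258, 298])), (224, 241, array([259, 298])), (228, 241, array([259, 298])), (232, 242, array([265, 291])), (236, 242, array([266, 290])), (240, 240, array([266, 290]))]
top [0.5538 0.2486] [-5.1  0.9]
collar far L [0.5444 0.2704] [-21.5  17.9]
collar far R [0.575  0.2587] [11.2 17.8]
plate [0.532 0.303] [-44.7  44.1]
plate [0.4996 0.2191] [-45.5 -45.9]
plate [0.586  0.1872] [ 46.6 -45.3]
```

To row units: 0.05 m / 0.8 = 0.0625, 0.04 m / 0.8 = 0.05.

drive_effector:
  ticks:
    - {"x":0.0013,"y":-0.0013,"z":0.025}
    - {"x":0.0025,"y":-0.0013,"z":0.05}
    - {"x":0.0025,"y":-0.0013,"z":0.0625}
    - {"x":0.0025,"y":-0.0013,"z":0.0625}
    - {"x":0.0025,"y":-0.0013,"z":0.0625}

```text
clock: 2.95
eef_pos: [0.5532, 0.2457, 0.2163]
eef_rot: [[0.358, 0.934, 0.001], [0.934, -0.358, -0.001], [-0.001, 0.001, -1.0]]
contact_force: [-0.2, 0.2, -0.3]
grip_width: 0.0847
finger_force: 0.0
```

```bash
python3 go.py .5535 .2485 .177 -20.6
```

```text
2.95 [0.5532 0.2457 0.2163] d [ 0.0027 -0.0007  0.0393] rv [ 0.001  0.001 -0.006] q [ 0.42  0.38  0.16  1.34 -0.    2.36] F [-0.2  0.2 -0.3]
```

To row units: 0.039 m / 0.8 = 0.0488, 0.03 m / 0.8 = 0.0375, -0.004 rad / 3.1416 = -0.0013.

drive_effector:
  ticks:
    - {"x":0.0025,"z":0.0188}
    - {"x":0.0031,"y":-0.0013,"z":0.0375,"wz":-0.0013}
    - {"x":0.0031,"y":-0.0013,"z":0.0488,"wz":-0.0013}
    - {"x":0.0031,"y":-0.0013,"z":0.0488,"wz":-0.0013}
    - {"x":0.0031,"y":-0.0013,"z":0.0488,"wz":-0.0013}

```text
clock: 3.45
eef_pos: [0.5534, 0.2491, 0.1771]
eef_rot: [[0.353, 0.935, 0.001], [0.935, -0.353, -0.001], [-0.001, 0.001, -1.0]]
contact_force: [0.3, 0.2, -0.2]
grip_width: 0.0851
finger_force: 0.0
```

```bash
python3 go.py .5535 .2485 .177 -20.6
```

```text
3.45 [0.5534 0.2491 0.1771] d [-0.0005  0.0003  0.0001] rv [ 0.001  0.001 -0.002] q [ 0.42  0.4   0.08  1.25 -0.    2.36] F [ 0.3  0.2 -0.2]
```

drive_effector:
  ticks:
    - {}
    - {}
    - {}
    - {}
    - {}
    - {}
    - {}
    - {}
    - {}
    - {}
  aperture: 0.01
  squeeze: 40

```text
clock: 4.45
eef_pos: [0.5531, 0.2492, 0.1765]
eef_rot: [[0.353, 0.936, 0.001], [0.936, -0.353, -0.001], [-0.001, 0.001, -1.0]]
contact_force: [-0.8, -0.2, 3.9]
grip_width: 0.0176
finger_force: 42.8
```

To row units: -0.007 m / 0.8 = -0.0088, -0.006 m / 0.8 = -0.0075.

drive_effector:
  ticks:
    - {"z":-0.0025}
    - {"z":-0.005}
    - {"z":-0.0075}
    - {"z":-0.0088}
    - {"z":-0.0088}

```text
clock: 4.95
eef_pos: [0.5532, 0.2492, 0.1835]
eef_rot: [[0.353, 0.936, 0.001], [0.936, -0.353, -0.001], [-0.001, 0.001, -1.0]]
contact_force: [0.1, -0.9, 0.5]
grip_width: 0.0172
finger_force: 42.4
```

```bash
python3 - <<'E'
from h import *
im=vision.get_image("scene"); w=vision.get_image("wrist")
a=cv2.resize(im[140:280,330:450],(480,560),interpolation=cv2.INTER_CUBIC); cv2.imwrite("pics/lift.png",np.hstack([a,cv2.resize(w,(320,560))[:, :]])[:,:,::-1])
E
```

```text
(no output)
```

View pics/lift.png

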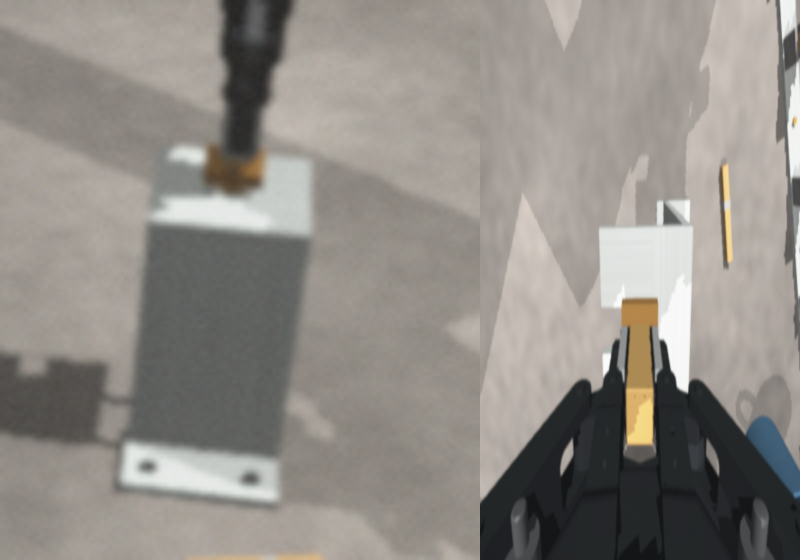

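The grip sits squarely between the pads and the collar is clear of the plate, so I'll slide it out.

To row units: -0.08 m / 0.8 = -0.1, -0.075 m / 0.8 = -0.0938.

drive_effector:
  ticks:
    - {"y":-0.0063}
    - {"y":-0.0188}
    - {"y":-0.0313}
    - {"y":-0.0438}
    - {"y":-0.0563}
    - {"y":-0.0688}
    - {"y":-0.0813}
    - {"y":-0.0938}
    - {"y":-0.1}
    - {"y":-0.1}
    - {"y":-0.1}
  squeeze: 60

```text
clock: 6.15
eef_pos: [0.4784, 0.2775, 0.1834]
eef_rot: [[0.353, 0.936, 0.001], [0.936, -0.353, -0.001], [-0.001, 0.001, -1.0]]
contact_force: [0.3, 0.8, -0.5]
grip_width: 0.0171
finger_force: 61.2
```

```bash
python3 go.py .4785 .277 .29 -20.6
```

```text
6.15 [0.4784 0.2775 0.1834] d [-0.0005  0.0004 -0.1066] rv [ 0.001  0.001 -0.001] q [ 0.53  0.31 -0.04  1.22 -0.    2.46] F [ 0.3  0.8 -0.5]
```

To row units: -0.14 m / 0.8 = -0.175, -0.03 m / 0.8 = -0.0375.

drive_effector:
  ticks:
    - {"z":-0.0125}
    - {"z":-0.0375}
    - {"z":-0.0625}
    - {"z":-0.0875}
    - {"z":-0.1125}
    - {"z":-0.1375}
    - {"z":-0.1625}
    - {"z":-0.175}
    - {"z":-0.175}

```text
clock: 7.05
eef_pos: [0.479, 0.2778, 0.3247]
eef_rot: [[0.354, 0.935, 0.003], [0.935, -0.354, 0.0], [0.001, 0.002, -1.0]]
contact_force: [-0.1, -0.5, -0.2]
grip_width: 0.0177
finger_force: 61.2
```

drive_effector:
  ticks:
    - {"x":-0.015,"y":0.01,"wz":-0.0064}
    - {"x":-0.045,"y":0.03,"wz":-0.0223}
    - {"x":-0.075,"y":0.0513,"wz":-0.0382}
    - {"x":-0.1063,"y":0.0725,"wz":-0.0541}
    - {"x":-0.1375,"y":0.0938,"wz":-0.07}
    - {"x":-0.1688,"y":0.115,"wz":-0.0859}
    - {"x":-0.2,"y":0.1363,"wz":-0.1019}
    - {"x":-0.2313,"y":0.1575,"wz":-0.1178}
    - {"x":-0.2625,"y":0.1788,"wz":-0.1337}
    - {"x":-0.2875,"y":0.1963,"wz":-0.1496}
    - {"x":-0.3038,"y":0.2063,"wz":-0.1592}
    - {"x":-0.3088,"y":0.21,"wz":-0.1592}

```text
clock: 8.25
eef_pos: [0.5481, -0.0144, 0.3225]
eef_rot: [[-0.137, 0.991, -0.001], [0.991, 0.137, -0.001], [-0.001, -0.002, -1.0]]
contact_force: [-0.4, 0.5, -2.0]
grip_width: 0.0171
finger_force: 61.3
```

```bash
python3 go.py .5807 -.3048 .3235 37
```

```text
8.25 [ 0.5481 -0.0144  0.3225] d [-0.2922 -0.0075 -0.0006] rv [-0.002  0.001 -0.508] q [-0.03  0.27  0.26  1.56 -0.    1.41] F [-0.4  0.5 -2. ]
```

To row units: -0.292 m / 0.8 = -0.365, -0.285 m / 0.8 = -0.3563, -0.508 rad / 3.1416 = -0.1617.

drive_effector:
  ticks:
    - {"x":-0.0125,"wz":-0.0064}
    - {"x":-0.0375,"y":-0.0013,"wz":-0.0191}
    - {"x":-0.075,"y":-0.0025,"wz":-0.035}
    - {"x":-0.1125,"y":-0.0025,"wz":-0.0509}
    - {"x":-0.15,"y":-0.0038,"wz":-0.0668}
    - {"x":-0.1875,"y":-0.005,"wz":-0.0828}
    - {"x":-0.225,"y":-0.0063,"wz":-0.0987}
    - {"x":-0.2625,"y":-0.0063,"wz":-0.1146}
    - {"x":-0.3,"y":-0.0075,"wz":-0.1305}
    - {"x":-0.3375,"y":-0.0088,"wz":-0.1464}
    - {"x":-0.3563,"y":-0.0094,"wz":-0.1592}
    - {"x":-0.365,"y":-0.0094,"wx":-0.0003,"wy":0.0003,"wz":-0.1617}

```text
clock: 9.45
eef_pos: [0.5812, -0.3039, 0.3228]
eef_rot: [[-0.602, 0.798, -0.0], [0.798, 0.602, 0.001], [0.001, 0.0, -1.0]]
contact_force: [-0.3, -0.1, -1.4]
grip_width: 0.0174
finger_force: 61.3
```

drive_effector:
  ticks:
    - {}
    - {"z":0.0125}
    - {"z":0.025}
    - {"z":0.0375}
    - {"z":0.05}
    - {"z":0.0625}
    - {"z":0.075}
    - {"z":0.075}
    - {"z":0.075}

```text
clock: 10.35
eef_pos: [0.5811, -0.303, 0.264]
eef_rot: [[-0.603, 0.798, 0.001], [0.798, 0.603, 0.0], [-0.0, 0.001, -1.0]]
contact_force: [0.7, -0.9, -0.2]
grip_width: 0.017
finger_force: 61.3
```

```bash
python3 go.py .5807 -.3048 .222 37
python3 - <<'E'
from h import *
a=vision.get_image("scene"); b=vision.get_image("top")
a=cv2.resize(a[130:300,80:230],(530,600),interpolation=cv2.INTER_CUBIC); b=cv2.resize(b[190:280,350:440],(270,270)); b=np.vstack([b,np.zeros((330,270,3),np.uint8)])
cv2.imwrite("pics/bowl.png",np.hstack([a,b])[:,:,::-1])
E
```

```text
10.35 [ 0.5811 -0.303   0.264 ] d [-0.0011 -0.0014  0.042 ] rv [0.001 0.    0.001] q [-0.48  0.47  0.41  1.52  0.    0.44] F [ 0.7 -0.9 -0.2]
```

View pics/bowl.png

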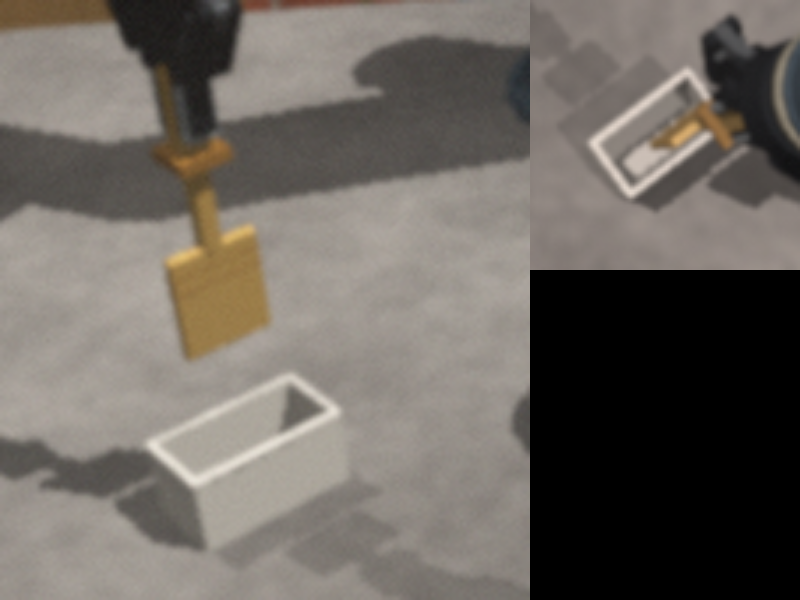

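The blade hangs upright and parallel to the bowl. In the crop the bowl rim corners are at (148,443), (290,374), (340,410) and (195,485). The blade's bottom edge runs from (190,358) to (270,322). Next I'll compare these numerically.

```bash
python3 - <<'E'
from h import *
f=lambda P:[(80+(x+.5)/3.533-.5,130+(y+.5)/3.529-.5) for x,y in P]
B=plane("scene",f([(148,443),(290,374),(340,410),(195,485)]),.055); print("bowl scene",B.mean(0)[:2].round(4),[np.linalg.norm(B[i]-B[i-1]).round(4) for i in range(4)], np.degrees(np.arctan2(*(B[1]-B[0]+B[2]-B[3])[[1,0]])).round(1))
e=plane("scene",f([(190,358),(270,322)]),.121); print("blade edge (near face)",e[:,:2].round(4),e.mean(0).round(4),np.degrees(np.arctan2(*(e[1]-e[0])[[1,0]])).round(1), np.linalg.norm(e[1]-e[0]))
T=np.array([(590,143),(686,70),(722,108),(632,197)],float)-[530,0]; T=[(350+(x+.5)/3-.5,190+(y+.5)/3-.5) for x,y in T]
C=plane("top",T,.055); print("bowl top",C.mean(0)[:2].round(4),[np.linalg.norm(C[i]-C[i-1]).round(4) for i in range(4)])
E
```

```text
bowl scene [ 0.5805 -0.3041] [np.float64(0.0593), np.float64(0.1069), np.float64(0.0581), np.float64(0.1078)] 127.6
blade edge (near face) [[ 0.5966 -0.3252]
 [ 0.563  -0.2794]] [ 0.5798 -0.3023  0.121 ] 126.3 0.056785096737640144
bowl top [ 0.5827 -0.304 ] [np.float64(0.0587), np.float64(0.1064), np.float64(0.0454), np.float64(0.1113)]
```

To row units: 0.045 m / 0.8 = 0.0563, 0.042 m / 0.8 = 0.0525.

drive_effector:
  ticks:
    - {"z":0.0063}
    - {"x":-0.0013,"y":-0.0013,"z":0.015}
    - {"x":-0.0013,"y":-0.0013,"z":0.025}
    - {"x":-0.0013,"y":-0.0013,"z":0.035}
    - {"x":-0.0013,"y":-0.0013,"z":0.045}
    - {"x":-0.0013,"y":-0.0013,"z":0.0525}
    - {"x":-0.0013,"y":-0.0013,"z":0.0563}
    - {"x":-0.0013,"y":-0.0013,"z":0.0563}
    - {"x":-0.0013,"y":-0.0013,"z":0.0563}
    - {"x":-0.0013,"y":-0.0013,"z":0.0563}
    - {"x":-0.0013,"y":-0.0013,"z":0.0563}

```text
clock: 11.55
eef_pos: [0.5812, -0.3045, 0.2194]
eef_rot: [[-0.603, 0.798, 0.001], [0.798, 0.603, -0.0], [-0.001, 0.001, -1.0]]
contact_force: [-0.4, -0.3, 0.1]
grip_width: 0.0174
finger_force: 61.3
```

```bash
python3 go.py .5807 -.3045 .219 37
python3 - <<'E'
from h import *
a=vision.get_image("scene")
cv2.imwrite("pics/bowl2.png",cv2.resize(a[130:300,80:230],(530,600),interpolation=cv2.INTER_CUBIC)[:,:,::-1])
E
```

```text
11.55 [ 0.5812 -0.3045  0.2194] d [ 0.0003 -0.0004  0.0004] rv [0.001 0.001 0.001] q [-0.48  0.47  0.31  1.41  0.    0.44] F [-0.4 -0.3  0.1]
```

View pics/bowl2.png

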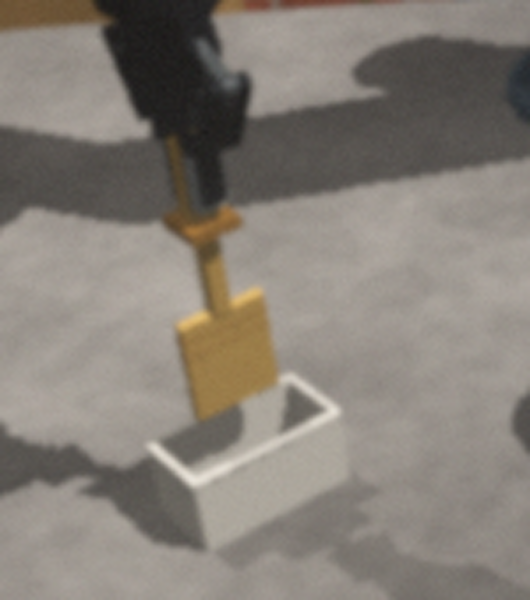

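The blade's bottom edge now runs from (197,418) to (277,382), centred over the open bowl and clear of its rim. The bowl hasn't moved.

```bash
python3 - <<'E'
from h import *
f=lambda P:[(80+(x+.5)/3.533-.5,130+(y+.5)/3.529-.5) for x,y in P]
p=plane("scene",f([(197,418),(277,382)]),.076).mean(0); print(p)
if np.linalg.norm(p[:2]-[.5806,-.3045])<.009: print(bot.hand_in())
E
```

```text
[ 0.5800966  -0.30523332  0.076     ]
the job is handed in; nothing more can be done
None
```

The job is handed in with the stirrer still gripped and upright, its blade measured about 21 mm above the bowl's rim, within about 1 mm of its centre and lined up with its length to about 1°; `hand_in()` returned no verdict.

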